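# Load a bearing on a fixture post and lock it with a C washer

## Task

Put the larger of the two ball bearings over the headed post of the steel fixture so that it lies flat on its seat, then slide the open C washer along its channel, slot first, in under the post's head and over the bearing until it is fully home against the post. Leave the other things on the bench where they are.

Things in the scene. Friction and masses are not known exactly. Their poses are not given: they have to be found in the camera images.
- fixture: steel loading fixture, fixed to the bench. Origin on the vertical axis of its post, at bench-top level; x is the direction in which the C washer slides to the post, z up. Base plate 10 mm thick, x -145 to +45 mm, y +-45 mm; on it stand the post with its seat and, behind it (-x), the deck with the washer's channel.
- post_seat (a point): on the post axis, top of the round seat (34 mm across), 24 mm above the bench; axes as the fixture's. Above it on the same axis: spigot 19.5 mm across that centres the bearing, 7 mm high, then a taper to the 9 mm neck 13 mm above the seat; head 16 mm across, underside 28 mm and top 39 mm above the seat, its top tapered.
- deck (a point): front edge of the flat deck, mid width, 31 mm behind the post axis, top 40 mm above the bench (1 mm above the seated bearing's top); axes as the fixture's. The deck is 60 mm wide and runs 109 mm back from here; two fences, 53 mm apart inside, 4 mm high, 89 mm long, form the channel, open at both ends.
- c_washer: steel C washer, 61 x 50 x 9 mm, 0.13 kg, loose on the deck between the fences, 62 to 82 mm short of home. Origin: on its underside, on the post axis when home; x to its open end, along the fixture's x within 3 degrees. Slot 12 mm wide, from rounded ends at x = 25 to its flat bottom at x = -4.5 mm; back edge at x = -36 mm, flat for 40 mm. Slides with about 1 N.
- bearing_large: the larger ball bearing, 52 mm across, 15 mm high, bore 25 mm (free for a post of 22 mm), about 0.13 kg, lying flat on the bench on one side of the fixture, the smaller one on the other (an open cardboard box, 0.2 m high, stands at the back right: carry it round or over that); origin at the centre of its underside, z along its axis
- bearing_small: the smaller ball bearing, 35 mm across, 11 mm high, lying flat; origin at the centre of its underside; not wanted
- collar: plain steel shaft collar, 42 mm across, 14 mm high, lying flat; origin at the centre of its underside; bystander
- bronze_bush: plain bronze bush, 28 mm across, 26 mm high, standing; origin at the centre of its underside; bystander
- tape_measure: pocket tape measure, 60 x 70 x 36 mm; origin at the centre of its underside; bystander
- hex_key: black hex key, 35 x 119 x 10 mm; origin at the centre of its underside; bystander
There are look-alikes about, which are no part of the job. Several things have the shape of the c_washer; the one meant has the colours described above.

How it is judged:
On the way, in this order (a step that is already met when the one before it is completed fails the run):
1. the larger bearing lies flat on the seat round the post (horizontal distance between bearing_large and post_seat below 0.0035 m and z of bearing_large in the frame of post_seat between -0.003 and 0.0025 m and angle between bearing_large's own z axis and vertical below 0.06 rad), for 0.2 s.
2. the C washer is fully home round the neck, on top of the seated bearing and under the head (all of step 1 and horizontal distance between c_washer and post_seat below 0.004 m and z of c_washer in the frame of post_seat between 0.012 and 0.02 m and angle between c_washer's own z axis and vertical below 0.1 rad), for 0.2 s.
At the end, for the whole second after the job is handed in: The larger bearing lies flat on the seat (3.5 mm of the post axis, 2.5 mm in height, tilt under 0.06 rad); the C washer lies round the neck between bearing and head (origin within 4 mm of the axis, underside 12 to 20 mm above the seat, tilt under 0.1 rad); both at rest (all of step 2 and linear speed of each of bearing_large, c_washer below 0.02 m/s); the robot touches nothing.
It fails at once if another thing on the bench was moved by more than 30 mm (distance of any of bearing_small, collar, bronze_bush, tape_measure, hex_key from where it was at the start of the episode above 0.03 m).
It also fails if it takes over 59 s, if anything falls off the work surface, if the arm or the gripper's body presses on something with over 40 N, if the wrist force passes 120 N, or if a joint passes its speed limit or range.

## Robot

A 7-joint arm with a two-finger parallel gripper is mounted at the origin on a cart in front of the work surface, level with it; the furniture and walls round the work are solid. World frame = base frame: x ahead of the robot, y to its left, z up, the work surface at z = 0. Lengths are in m, angles in rad, forces in N, time in s.
With the tool pointing down it reaches from about 0.425 to 0.875 m from the base axis. Payload 4.7 kg.
Tool frame: the origin (TCP) lies at the very end of the fingers, on their centre line; the grasp point (between the pads) lies 19 mm behind it (grip_point_offset is the distance from the TCP to the grasp point, in m); x points along the fingers, z is the direction in which the jaws open and shut, and the axes are right-handed (so a half turn about x gives the same grasp; the last joint's range is limited). The gripper opens to 87 mm and grips with 3 to 60 N. Pads are 19 mm wide; open, the fingers measure 117 mm over their backs; the gripper's body (75 mm by 190 mm) begins 51 mm behind the grasp point.
Start: joints at [-1.26, 0.321, -0.07, 1.45, 0.023, 1.371, -0.057], TCP at [0.19, 0.622, 0.223] pointing down, gripper open.
Joint ranges: [-2.86, 2.86], [-0.3, 2.09], [-1.38, 1.24], [0.06, 2.45], [-1.56, 4.7], [0.09, 2.05], [-2.69, 2.69]. Speed limits (rad/s): [2.57, 2.57, 3.14, 3.14, 3.14, 3.14, 3.14].

## Interface

Orientations are given as a rotation vector (axis times angle).
In Python, from bench import get_state, get_image, calibration, close_job, grip_point_offset gives the robot as it stands.
- The arm moves only by the tool play_rows, never from a script. Its argument "targets" is a list of rows, each an object with "claw": the closure, from 0 (fully open) to 1 (shut); "linear": the shift along the tool's x, y, z as a fraction of full scale, a list of three; "rotation": the turn, a rotation vector about the tool's x, y, z as a fraction of full scale, a list of three. In form: [{"claw": claw, "linear": [x, y, z], "rotation": [wx, wy, wz]}, ...]. A call has 1 to 10 rows; each row shifts and turns the pose as measured when the row begins, along the tool's axes as they then stand; what a row does not reach is not made up. Full scale, the value 1, is 2.5 cm for a shift and 90 degrees for a turn. A row lasts 1/12 s, in which the tool goes at most 41.7 mm and 7.16 degrees, less where a joint would pass 70% of its speed; a pose out of reach is approached as far as the arm can. A call with a number of a shift or a turn outside -1 to 1 is refused whole. A call with a gripper value outside its range is refused whole. The fingers move at their own pace and stop on an object; "newtons" is the grip in N (left out, the last holds). Time passes only in rows, so rows that do not move let the fingers close. It gives the time, the measured TCP pose, the force and the opening at its end, in the units of the state.
- get_state(): the state, without advancing time (a new reading comes with each control period).
- get_image(name): name is "side" or "top"; returns the picture (420x560x3 uint8, blue, green, red); there is no depth.
- calibration(name): a dict with "fx", "fy", "cx", "cy" (pixels), "dist_coeffs" ([k1, k2, p1, p2, k3] as OpenCV has them; the pictures are not rectified), "rvec" (rotation vector, rad) and "tvec" (3), from world to camera coordinates, as OpenCV has them. Camera axes: x right, y down, z forward; pixel columns grow to the right and rows downward; lengths in m; the calibration is good to about 2 mm. A picture is of the moment at which its call begins. calibration takes no time and is no camera call.
- close_job(): hands the job in, once; it reports no verdict.
The state is a dict: "time": time; "joint_positions": joint angles; "qd": joint speeds; "joint_torque": joint torques, N m; "position": TCP position; "tool_rot": TCP orientation; "ft_force": force on the tool from outside, world axes, zero at the start; "torque": the same for the moment, N m; "grip_width": opening from 0.0 (shut) to 1.0 (fully open).
Only numpy, scipy, OpenCV 4.12 (cv2) and the standard library are available. Lean on these libraries where they do the work, as an engineer would, in place of code of your own. Each camera call takes 0.05 s, during which the arm holds its last target. There are 200 camera calls.

## Working session

There is one attempt and no reset: what is moved stays moved. The work goes in short steps, Python scripts to look and compute and a tool call to move; the robot and the scene stay as the last step left them, time stands still between calls to the robot, and variables do not carry over. Pictures are saved under pics/ and viewed, about 8 in all and at most 12, crops included, and the job is handed in when it is done.

Besides the shell and the picture viewer there is one more tool, called after "Emit:" in YAML: its name, and indented under it one key for each argument. play_rows: Moves the arm, as the interface text tells. Shift numbers are shares of 2.5 cm and turn numbers shares of 90 degrees, none past 1 either way. Its arguments: {"type":"object","properties":{"targets":{"type":"array"},"newtons":{"type":"number"}},"required":["targets"]}

```bash
mkdir -p pics; ls; cat > h.py <<'E'
import numpy as np, cv2
from bench import *
from scipy.spatial.transform import Rotation as R
def cam(n):
    c=calibration(n); K=np.array([[c["fx"],0,c["cx"]],[0,c["fy"],c["cy"]],[0,0,1.]])
    return K,np.array(c["dist_coeffs"],float),np.array(c["rvec"],float),np.array(c["tvec"],float)
def onplane(n,px,z):
    K,d,r,t=cam(n); px=np.array(px,float).reshape(-1,1,2)
    u=cv2.undistortPoints(px,K,d).reshape(-1,2); M=cv2.Rodrigues(r)[0]
    o=-M.T@t; D=np.c_[u,np.ones(len(u))]@M
    return o+D*((z-o[2])/D[:,2])[:,None]
def proj(n,P):
    K,d,r,t=cam(n); return cv2.projectPoints(np.array(P,float).reshape(-1,1,3),r,t,K,d)[0].reshape(-1,2)
def tri(pa,pb):
    A=[]
    for n,p in (("side",pa),("top",pb)):
        K,d,r,t=cam(n); M=cv2.Rodrigues(r)[0]; o=-M.T@t
        q=onplane(n,p,0)[0]-o; q/=np.linalg.norm(q); A.append((np.eye(3)-np.outer(q,q),o))
    return np.linalg.solve(A[0][0]+A[1][0],A[0][0]@A[0][1]+A[1][0]@A[1][1])
E
python3 - <<'E'
from h import *
for n in("side","top"):
    cv2.imwrite(f"pics/{n}0.png",get_image(n))
    K,d,r,t=cam(n);M=cv2.Rodrigues(r)[0];print(n,K[0,0],-M.T@t,M[2],d)
s=get_state();print(s);print(R.from_rotvec(s["tool_rot"]).as_matrix(),grip_point_offset)
E
```

```text
pics
side 495.34001554165764 [ 0.0678036  -1.27533934  0.75119451] [ 0.29975256  0.83950569 -0.45318716] [0.03615483 0.         0.         0.         0.        ]
top 383.655003772415 [ 0.34095492 -0.02541345  1.01907328] [ 0.19223344  0.00634725 -0.9813287 ] [-0.10092941  0.          0.          0.          0.        ]
{'time': 0.1, 'joint_positions': array([-1.25991192,  0.32174217, -0.07007651,  1.45155769,  0.02260272,
        1.37079384, -0.05690753]), 'qd': array([-0.00035892, -0.00153698, -0.0015092 , -0.0032253 ,  0.00146706,
       -0.00108075,  0.00172638]), 'joint_torque': array([ 4.99090493e-04, -4.92570591e+01, -4.05376581e-01, -3.13398099e+01,
       -6.41848426e-02,  3.94631596e-02,  6.74104808e-05]), 'position': array([0.18999757, 0.62109292, 0.22157282]), 'tool_rot': array([-0.988958  ,  1.33645355,  0.9871352 ]), 'ft_force': array([-0.56400207, -0.3060752 ,  0.90468123]), 'torque': array([0.00483268, 0.02346956, 0.01559741]), 'grip_width': 0.9973070916705686}
[[-4.06239076e-04 -9.56285696e-01  2.92433758e-01]
 [-1.66560748e-03  2.92434024e-01  9.56284250e-01]
 [-9.99998530e-01 -9.85998270e-05 -1.71159474e-03]] 0.0187
```

View pics/side0.png

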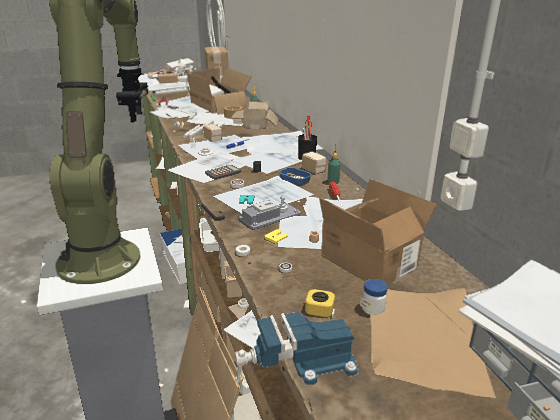

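View pics/top0.png

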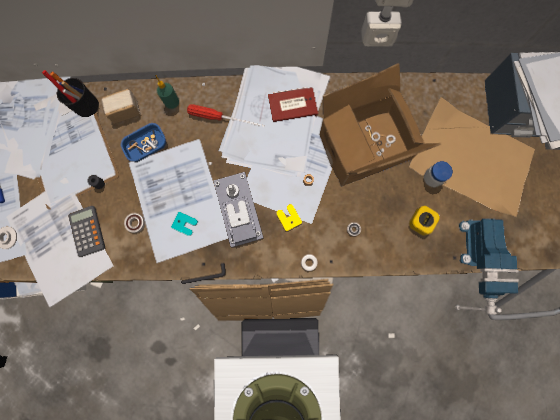

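The top view shows the fixture with its steel washer near (238,210) and its post near (232,190). The large bearing is near (134,222) and the small one near (354,229). The yellow and teal C shapes are look-alikes. I'll zoom in on both views.

```bash
python3 - <<'E'
from h import *
a=cv2.imread("pics/top0.png");b=cv2.imread("pics/side0.png")
c1=cv2.resize(a[160:260,200:280],None,fx=6,fy=6,interpolation=cv2.INTER_CUBIC)   # 480x600
c2=cv2.resize(a[200:250,110:160],None,fx=6,fy=6,interpolation=cv2.INTER_CUBIC)
c3=cv2.resize(b[160:240,220:320],(300,240),interpolation=cv2.INTER_CUBIC)
o=np.zeros((600,790,3),np.uint8);o[:600,:480]=c1;o[:300,485:785]=c2;o[310:550,485:785]=c3
cv2.imwrite("pics/z1.png",o)
print(onplane("top",[[134,222],[354,229],[309,262]],0.015),onplane("top",[[232,190]],0.063),onplane("top",[[238,213]],.049))
E
```

```text
[[ 0.50622189  0.37687827  0.015     ]
 [ 0.47514931 -0.21232093  0.015     ]
 [ 0.39139125 -0.09040697  0.015     ]] [[0.57653508 0.10416635 0.063     ]] [[0.5186843 0.0902676 0.049    ]]
```

View pics/z1.png

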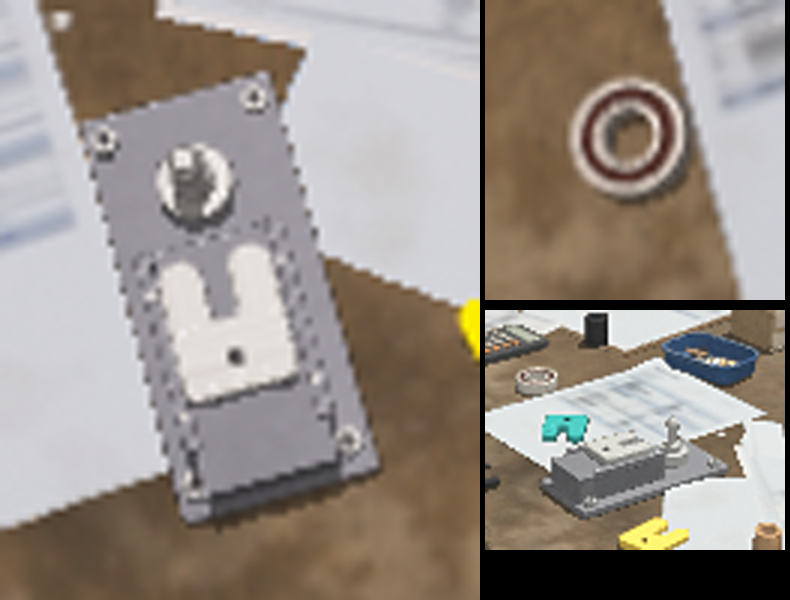

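```bash
cat > m.py <<'E'
from h import *
def blob(n,img,c,half,lo,z,smax=70):
    x,y=c;x0,y0=x-half,y-half
    p=cv2.resize(img[y0:y+half+1,x0:x+half+1],None,fx=8,fy=8,interpolation=cv2.INTER_CUBIC)
    h=cv2.cvtColor(p,cv2.COLOR_BGR2HSV); m=((h[...,2]>lo)&(h[...,1]<smax)).astype(np.uint8)
    cs=cv2.findContours(m,cv2.RETR_EXTERNAL,cv2.CHAIN_APPROX_NONE)[0]
    mid=np.array([half*8.+4]*2)
    k=max(cs,key=lambda q:cv2.contourArea(cv2.convexHull(q))-20*np.linalg.norm(q.reshape(-1,2).mean(0)-mid))
    H=cv2.convexHull(k); pts=(H.reshape(-1,2)+.5)/8-.5+[x0,y0]
    W=onplane(n,pts,z)[:,:2].astype(np.float32)
    return cv2.minEnclosingCircle(W),cv2.fitEllipse(W*1000)
E
python3 - <<'E'
from m import *
a=cv2.imread("pics/top0.png");b=cv2.imread("pics/side0.png")
for lo in(130,150,170):
    print("brgL",lo,blob("top",a,(134,222),12,lo,.014)); print("small",blob("top",a,(354,229),10,lo,.011))
for lo in(185,200): print("seat",lo,blob("top",a,(232,191),10,lo,.024,255))
# plate corners
c=(np.array([[88,122],[268,75],[378,470],[190,522]])+.5)/6-.5+[200,160]
g=cv2.cvtColor(a,cv2.COLOR_BGR2GRAY)
s=cv2.cornerSubPix(g,c.astype(np.float32).reshape(-1,1,2).copy(),(3,3),(-1,-1),(3,50,.01)).reshape(-1,2)
L=np.array([[45,45],[45,-45],[-145,-45],[-145,45]])/1000.
for q in(c,s):
    W=onplane("top",q,.01)[:,:2]; A=L-L.mean(0);B=W-W.mean(0)
    U,S,V=np.linalg.svd(A.T@B);Rm=(U@V).T
    o=W.mean(0)-Rm@L.mean(0); print("fix",o,np.degrees(np.arctan2(Rm[1,0],Rm[0,0])),"res mm",((L@Rm.T+o-W)*1000).round(1).tolist())
E
```

```text
brgL 130 (((0.5061193108558655, 0.379408597946167), 0.027617551386356354), ((506.1218566894531, 379.4183349609375), (54.15924072265625, 54.84319305419922), 9.598718643188477))
small (((0.4768006503582001, -0.2120756208896637), 0.01932522840797901), ((476.9854431152344, -212.3829345703125), (36.88010787963867, 38.09568405151367), 164.222900390625))
brgL 150 (((0.5062785148620605, 0.37957829236984253), 0.0273788683116436), ((506.3377380371094, 379.6330871582031), (53.456607818603516, 54.29069900512695), 8.039856910705566))
small (((0.47875696420669556, -0.21907201409339905), 0.015964806079864502), ((479.0060119628906, -219.76097106933594), (21.837751388549805, 31.391590118408203), 106.02654266357422))
brgL 170 (((0.5063089728355408, 0.37936636805534363), 0.026738503947854042), ((506.33099365234375, 379.40924072265625), (52.139930725097656, 53.30002212524414), 7.626896381378174))
small (((0.4711439311504364, -0.20714686810970306), 0.0013551833108067513), ((471.1714172363281, -207.1385955810547), (1.825627326965332, 2.5009915828704834), 158.16473388671875))
seat 185 (((0.5880162715911865, 0.10628296434879303), 0.01657974347472191), ((588.0043334960938, 106.29779052734375), (25.66805076599121, 31.793455123901367), 93.1795654296875))
seat 200 (((0.5878344774246216, 0.10594382882118225), 0.01629219576716423), ((587.6854858398438, 106.87512969970703), (25.742534637451172, 31.64055633544922), 90.87845611572266))
fix [0.58639623 0.10780051] 14.589521448344941 res mm [[-0.5, 2.4], [2.0, -2.4], [-0.1, -2.0], [-1.4, 2.0]]
fix [0.58633064 0.10879684] 16.45134829794546 res mm [[-0.1, -0.7], [3.0, 0.4], [0.9, -5.6], [-3.8, 5.8]]
```

Emit:
play_rows:
  targets:
    - {"claw": 0,"linear": [0,0,0],"rotation": [-0.072,0,0]}
    - {"claw": 0,"linear": [0,0,0],"rotation": [-0.072,0,0]}
    - {"claw": 0,"linear": [0,0,0],"rotation": [-0.072,0,0]}
    - {"claw": 0,"linear": [0,0,0],"rotation": [-0.072,0,0]}
    - {"claw": 0,"linear": [0,0,0],"rotation": [-0.072,0,0]}

```text
time: 0.52
position: [0.1894, 0.6195, 0.2181]
tool_rot: [-1.426, 1.064, 1.42]
ft_force: [0.6, -0.3, 0.2]
grip_width: 1.002
```

```bash
cat > go.py <<'E'
import sys
from h import *
# usage: go.py x y z yaw(deg of jaw axis): shift & turn in tool axes, unit fractions
def go(x,y,z,yaw=None):
    s=get_state(); M=R.from_rotvec(s["tool_rot"]).as_matrix(); p=s["position"]
    d=(M.T@(np.array([x,y,z])-p))/.025
    out=["t %.2f"%s["time"],"p",p.round(4),"jaw yaw %.1f"%np.degrees(np.arctan2(M[1,2],M[0,2])),"tilt",(np.degrees(M[:2,0])).round(2),"shift units",d.round(2),"F",s["ft_force"].round(1),"w %.3f"%s["grip_width"]]
    if yaw is not None:
        c,q=np.cos(np.radians(yaw)),np.sin(np.radians(yaw))
        T=np.c_[[0,0,-1],np.cross([c,q,0],[0,0,-1]),[c,q,0]]
        out+=["rot units",(R.from_matrix(M.T@T).as_rotvec()/(np.pi/2)).round(3)]
    print(*out)
if __name__=="__main__": go(*map(float,sys.argv[1:]))
E
python3 go.py .506 .3795 .12 105
```

```text
t 0.52 p [0.1894 0.6195 0.2181] jaw yaw 106.8 tilt [-0.1  -0.43] shift units [  3.97  -9.38 -12.81] F [ 0.6 -0.3  0.2] w 1.002 rot units [ 0.019 -0.004 -0.002]
```

Emit:
play_rows:
  targets:
    - {"claw": 0,"linear": [0,-0.72,-0.98],"rotation": [0.019,-0.004,0]}
    - {"claw": 0,"linear": [0,-0.72,-0.98],"rotation": [0,0,0]}
    - {"claw": 0,"linear": [0,-0.72,-0.98],"rotation": [0,0,0]}
    - {"claw": 0,"linear": [0,-0.72,-0.98],"rotation": [0,0,0]}
    - {"claw": 0,"linear": [0,-0.72,-0.98],"rotation": [0,0,0]}
    - {"claw": 0,"linear": [0,-0.72,-0.98],"rotation": [0,0,0]}
    - {"claw": 0,"linear": [0,-0.72,-0.98],"rotation": [0,0,0]}
    - {"claw": 0,"linear": [0,-0.72,-0.98],"rotation": [0,0,0]}
    - {"claw": 0,"linear": [0,-0.72,-0.98],"rotation": [0,0,0]}
    - {"claw": 0,"linear": [0,-0.72,-0.98],"rotation": [0,0,0]}

```text
time: 1.35
position: [0.4268, 0.4288, 0.2096]
tool_rot: [-1.413, 1.075, 1.427]
ft_force: [0.7, 0.8, 0.1]
grip_width: 0.997
```

```bash
python3 go.py .506 .3795 .08 105
```

```text
t 1.35 p [0.4268 0.4288 0.2096] jaw yaw 106.4 tilt [-0.86 -0.38] shift units [ 5.15 -2.57 -2.78] F [0.7 0.8 0.1] w 0.997 rot units [ 0.016 -0.002 -0.01 ]
```

Emit:
play_rows:
  targets:
    - {"claw": 0,"linear": [0.75,-0.6,-0.7],"rotation": [0.016,0,-0.01]}
    - {"claw": 0,"linear": [0.75,-0.6,-0.7],"rotation": [0,0,0]}
    - {"claw": 0,"linear": [0.75,-0.6,-0.7],"rotation": [0,0,0]}
    - {"claw": 0,"linear": [0.75,-0.6,-0.6],"rotation": [0,0,0]}
    - {"claw": 0,"linear": [0.75,0,0],"rotation": [0,0,0]}
    - {"claw": 0,"linear": [0.75,0,0],"rotation": [0,0,0]}
    - {"claw": 0,"linear": [0.3,0,0],"rotation": [0,0,0]}

```text
time: 1.93
position: [0.5159, 0.3656, 0.0855]
tool_rot: [-1.394, 1.084, 1.379]
ft_force: [-1.2, -0.1, -0.6]
grip_width: 1.004
```

```bash
python3 go.py .506 .3795 .003 105
```

```text
t 1.93 p [0.5159 0.3656 0.0855] jaw yaw 103.9 tilt [ 0.41 -0.29] shift units [3.29 0.27 0.66] F [-1.2 -0.1 -0.6] w 1.004 rot units [-0.012 -0.004  0.004]
```

Emit:
play_rows:
  targets:
    - {"claw": 0,"linear": [0,0.27,0.66],"rotation": [-0.012,-0.004,0.004]}
    - {"claw": 0,"linear": [0.7,0,0],"rotation": [0,0,0]}
    - {"claw": 0,"linear": [0.7,0,0],"rotation": [0,0,0]}
    - {"claw": 0,"linear": [0.4,0,0],"rotation": [0,0,0]}
    - {"claw": 0,"linear": [0,0,0],"rotation": [0,0,0]}

```text
time: 2.35
position: [0.5002, 0.3863, 0.0392]
tool_rot: [-1.401, 1.07, 1.411]
ft_force: [-1.5, 0.8, -0.7]
grip_width: 1.004
```

```bash
python3 go.py .506 .3795 .003 105; python3 - <<'E'
from h import *
cv2.imwrite("pics/t1.png",get_image("top"));cv2.imwrite("pics/s1.png",get_image("side"))
a=cv2.imread("pics/t1.png");b=cv2.imread("pics/s1.png")
p=get_state()["position"];x,y=proj("top",p)[0].astype(int);u,v=proj("side",p)[0].astype(int);print(x,y,u,v)
f=lambda i,x,y:cv2.resize(i[y-30:y+30,x-35:x+35],(394,338),interpolation=cv2.INTER_CUBIC)
cv2.imwrite("pics/z2.png",np.hstack([f(a,x,y),f(b,u,v)]))
E
```

```text
t 2.35 p [0.5002 0.3863 0.0392] jaw yaw 105.5 tilt [-0.3   0.14] shift units [ 1.45 -0.16 -0.33] F [-1.5  0.8 -0.7] w 1.004 rot units [ 0.005  0.002 -0.003]
126 222 235 175
```

View pics/z2.png

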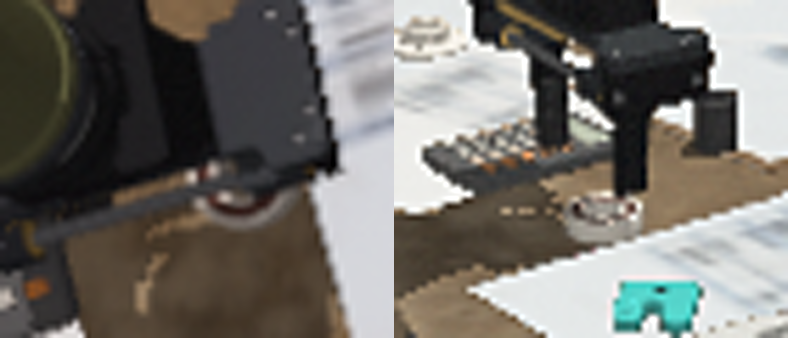

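Emit:
play_rows:
  targets:
    - {"claw": 0,"linear": [0.3,-0.13,-0.28],"rotation": [0.005,0.002,-0.003]}
    - {"claw": 0,"linear": [0.3,0,0],"rotation": [0,0,0]}
    - {"claw": 0,"linear": [0.3,0,0],"rotation": [0,0,0]}
    - {"claw": 0,"linear": [0.15,0,0],"rotation": [0,0,0]}
    - {"claw": 0,"linear": [0,0,0],"rotation": [0,0,0]}

```text
time: 2.87
position: [0.5094, 0.3829, 0.0173]
tool_rot: [-1.399, 1.062, 1.394]
ft_force: [-0.6, 0.1, -0.5]
grip_width: 0.999
```

```bash
python3 go.py .506 .3795 .003 105; python3 - <<'E'
from h import *
print(proj("side",[[.506,.3795,.015],[.506,.3795,0]]),proj("top",[.506,.3795,.015]))
from m import *
b=cv2.imread("pics/side0.png")
print(onplane("side",[[237.5,184]],.0075))
for lo in (150,180):
  print(blob("side",b,(237,184),11,lo,.012))
E
```

```text
t 2.87 p [0.5094 0.3829 0.0173] jaw yaw 105.0 tilt [0.51 0.41] shift units [ 0.57  0.17 -0.1 ] F [-0.6  0.1 -0.5] w 0.999 rot units [-0.     0.003  0.007]
[[237.21083743 182.17839907]
 [237.34762443 185.85374871]] [[133.05734585 222.09908631]]
[[0.50682901 0.37940129 0.0075    ]]
(((0.4928179681301117, 0.3454935848712921), 0.08197271823883057), ((492.6025085449219, 336.08697509765625), (92.71797180175781, 178.674560546875), 163.61672973632812))
(((0.4876256287097931, 0.31387269496917725), 0.05815301090478897), ((567.7032470703125, 307.6191101074219), (79.50790405273438, 277.5484313964844), 94.74681854248047))
```

Emit:
play_rows:
  targets:
    - {"claw": 0,"linear": [0.2,0.13,-0.08],"rotation": [0,0.003,0.006]}
    - {"claw": 0,"linear": [0.2,0,0],"rotation": [0,0,0]}
    - {"claw": 0,"linear": [0.08,0,0],"rotation": [0,0,0]}
    - {"claw": 0,"linear": [0,0,0],"rotation": [0,0,0]}

```text
time: 3.2
position: [0.5067, 0.3795, 0.0038]
tool_rot: [-1.399, 1.075, 1.399]
ft_force: [-0.0, 0.3, 0.0]
grip_width: 0.999
```

```bash
python3 go.py .506 .3795 .003 105
```

```text
t 3.20 p [0.5067 0.3795 0.0038] jaw yaw 104.9 tilt [-0.01 -0.05] shift units [0.03 0.03 0.01] F [-0.   0.3  0. ] w 0.999 rot units [-0.001 -0.001 -0.   ]
```

Emit:
play_rows:
  targets:
    - {"claw": 1,"linear": [0,0,0],"rotation": [0,0,0]}
    - {"claw": 1,"linear": [0,0,0],"rotation": [0,0,0]}
    - {"claw": 1,"linear": [0,0,0],"rotation": [0,0,0]}
    - {"claw": 1,"linear": [0,0,0],"rotation": [0,0,0]}
    - {"claw": 1,"linear": [0,0,0],"rotation": [0,0,0]}
    - {"claw": 1,"linear": [0,0,0],"rotation": [0,0,0]}
    - {"claw": 1,"linear": [0,0,0],"rotation": [0,0,0]}
    - {"claw": 1,"linear": [0,0,0],"rotation": [0,0,0]}
  newtons: 25

```text
time: 3.87
position: [0.507, 0.3798, 0.0044]
tool_rot: [-1.399, 1.074, 1.398]
ft_force: [-0.6, -0.3, -0.6]
grip_width: 0.583
```

```bash
python3 go.py .5863 .1075 .11 105
```

```text
t 3.87 p [0.507  0.3798 0.0044] jaw yaw 105.0 tilt [ 0.04 -0.02] shift units [ -4.22  -0.26 -11.34] F [-0.6 -0.3 -0.6] w 0.583 rot units [-0.001 -0.     0.   ]
```

Emit:
play_rows:
  targets:
    - {"claw": 1,"linear": [-0.5,0,0],"rotation": [0,0,0]}
    - {"claw": 1,"linear": [-0.9,0,0],"rotation": [0,0,0]}
    - {"claw": 1,"linear": [-0.9,0,0],"rotation": [0,0,0]}
    - {"claw": 1,"linear": [-0.9,0,-0.2],"rotation": [0,0,0]}
    - {"claw": 1,"linear": [-0.5,0,-0.7],"rotation": [0,0,0]}
    - {"claw": 1,"linear": [0,0,-0.9],"rotation": [0,0,0]}
    - {"claw": 1,"linear": [0,0,-0.9],"rotation": [0,0,0]}
    - {"claw": 1,"linear": [0,0,-0.9],"rotation": [0,0,0]}
    - {"claw": 1,"linear": [0,0,-0.9],"rotation": [0,0,0]}
    - {"claw": 1,"linear": [0,0,-0.9],"rotation": [0,0,0]}

```text
time: 4.7
position: [0.5394, 0.2536, 0.1083]
tool_rot: [-1.405, 1.061, 1.41]
ft_force: [-0.5, 0.7, -1.4]
grip_width: 0.585
```

```bash
python3 go.py .5863 .1075 .11 105
```

```text
t 4.70 p [0.5394 0.2536 0.1083] jaw yaw 105.8 tilt [0.04 0.31] shift units [-0.1  -0.22 -6.14] F [-0.5  0.7 -1.4] w 0.585 rot units [0.008 0.003 0.001]
```

Emit:
play_rows:
  targets:
    - {"claw": 1,"linear": [-0.05,-0.05,-0.9],"rotation": [0.008,0.003,0]}
    - {"claw": 1,"linear": [-0.05,-0.05,-0.9],"rotation": [0,0,0]}
    - {"claw": 1,"linear": [0,-0.05,-0.9],"rotation": [0,0,0]}
    - {"claw": 1,"linear": [0,-0.05,-0.9],"rotation": [0,0,0]}
    - {"claw": 1,"linear": [0,0,-0.9],"rotation": [0,0,0]}
    - {"claw": 1,"linear": [0,0,-0.6],"rotation": [0,0,0]}
    - {"claw": 1,"linear": [0,0,-0.2],"rotation": [0,0,0]}
    - {"claw": 1,"linear": [0,0,0],"rotation": [0,0,0]}

```text
time: 5.37
position: [0.583, 0.1113, 0.1173]
tool_rot: [-1.395, 1.077, 1.384]
ft_force: [0.6, 0.2, -1.7]
grip_width: 0.583
```

```bash
python3 go.py .5863 .1075 .095 105; python3 - <<'E'
from h import *
a=get_image("top");b=get_image("side");cv2.imwrite("pics/t2.png",a);cv2.imwrite("pics/s2.png",b)
f=lambda i,x,y:cv2.resize(i[y-30:y+30,x-35:x+35],(394,338),interpolation=cv2.INTER_CUBIC)
b0=cv2.imread("pics/side0.png")
cv2.imwrite("pics/z3.png",np.hstack([f(b0,275,205),f(b,275,195)]))
P=np.array([.5863,.1075,0]);print(proj("side",[P+[0,0,z] for z in(.024,.052,.063)]))
E
```

```text
t 5.37 p [0.583  0.1113 0.1173] jaw yaw 104.3 tilt [ 0.42 -0.07] shift units [ 0.89 -0.09 -0.18] F [ 0.6  0.2 -1.7] w 0.583 rot units [-0.008 -0.002  0.004]
[[282.6159095  207.13997994]
 [282.680605   199.52043253]
 [282.70633156 196.49436833]]
```

View pics/z3.png

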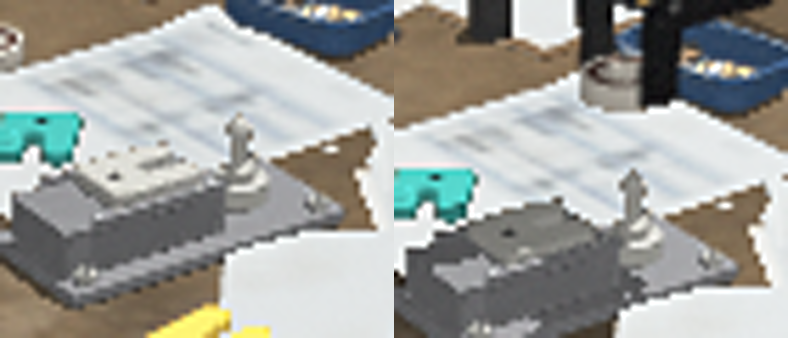

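The side view shows the bearing held level above and behind the post, whose tip is near (282,195). I'll refine the post axis from the mast's column profile.

```bash
python3 - <<'E'
from h import *
b=cv2.imread("pics/side0.png").astype(int);g=b.sum(2)//3
for r in range(192,214):print(r,g[r,274:294])
print("bearing");sat=b.max(2)-b.min(2)
for r in range(178,190,1):print(r,g[r,225:250])
a=cv2.imread("pics/top0.png").astype(int).sum(2)//3
print("top")
for r in range(182,200):print(r,a[r,223:243])
E
```

```text
192 [216 209 197 191 193 188 183 172 161 167 186 210 220 214 206 209 213 217
 221 225]
193 [210 200 191 185 183 186 184 187 193 197 197 210 220 222 216 209 199 206
 211 217]
194 [214 213 198 178 178 188 197 203 207 217 220 219 223 221 217 214 211 207
 205 209]
195 [216 219 223 220 211 207 214 206 161 197 203 206 213 220 226 222 220 216
 213 211]
196 [222 221 223 225 225 224 218 157 223 221 201 202 203 209 218 222 226 225
 223 220]
197 [219 220 218 214 212 223 124 152 185 193 213 207 201 204 209 214 220 224
 227 225]
198 [195 198 207 210 213 221 120 133 155 157 126 214 210 204 202 204 213 217
 220 224]
199 [201 189 196 207 216 218 227 133 130 128 117 222 219 213 207 203 202 206
 215 222]
200 [225 217 203 192 202 213 229 124 134 127 228 229 224 221 217 216 218 222
 228 232]
201 [221 225 224 215 202 198 215 121 136 126 219 224 225 227 228 230 232 233
 234 219]
202 [222 221 225 227 223 213 206 120 134 124  75 184 230 234 233 236 224 110
  96  96]
203 [224 224 223 224 226 229 230 129 135 131 188 138 169 210 109  88  93  99
 100 101]
204 [192 222 223 225 231 128 108 127 140 216 216 167 163
[... 2975 characters left out ...]
156]
192 [153 155 155 152 222 223  88  95 104 102  88  91 228 228 229  96 155 154
 154 157]
193 [152 154 154 155 185 224 111 110  97  97  97 135 228 222 136  87 154 154
 154 155]
194 [152 153 153 152  75 213 115 111 112 113 120 223 222 163  80  87 155 154
 154 155]
195 [153 154 152 152  88  75 146 114 111 114 118 221 116  81  81  97 155 155
 155 155]
196 [154 155 154 154 152  89  79  81  93  91  76  81  80  81  97 155 156 156
 155 152]
197 [155 155 155 155 154 152  91  90  80  80  80  90  89  96 154 154 153 156
 153 112]
198 [153 153 155 155 154 153 153 152  91  90  95 153 150 153 157 153 136 155
 157 153]
199 [153 154 155 156 156 155 154 154 150 154 158 151 110 142 182 163 156 155
 154 154]
```

```bash
python3 - <<'E'
from h import *
print(onplane("top",[[231.8,189.6]],.024),onplane("top",[[230,186]],.062))
# side constraint: post u=282.0 with bias -0.6 => 282.65
for P in ([.5863,.1075],[.5845,.1085],[.583,.108]):
    print(P,proj("side",P+[.045]),proj("top",[P+[.024],P+[.062]]))
a=cv2.imread("pics/top0.png").astype(int).sum(2)//3
for r in range(212,234):print(r,a[r,124:146])
E
```

```text
[[0.58725894 0.10999554 0.024     ]] [[0.58752058 0.10954106 0.062     ]]
[0.5863, 0.1075] [[282.6643254  201.43645012]] [[232.72696422 189.92672391]
 [230.784914   186.44047102]]
[0.5845, 0.1085] [[282.04824345 201.39169916]] [[232.35128649 190.58960926]
 [230.39436632 187.12703869]]
[0.583, 0.108] [[281.67462273 201.5186537 ]] [[232.53469079 191.13084814]
 [230.58387321 187.68743688]]
212 [ 98  96  94  92  94  93  96 104 113 114 120 117 103  94  97  96  96  96
 134 207 206 206]
213 [ 97  96  93  92  90 100 124 147 161 154 173 171 151 130 123  95  97  95
 129 199 206 207]
214 [ 99  98  95  96 110 154 191 201 181 134 127 142 195 210 186 134 101  92
 105 156 207 206]
215 [ 99  99 100 131 168 194 146  81  59  57  56  57  62  78 162 216 155  97
  93 139 206 207]
216 [100  99 129 182 176 109  62  77  81  97  98 100  68  56  69 129 217 158
  92 132 202 207]
217 [101 113 174 178  99  56  75 144 138 151 151 166 139  94  58  66 144 228
 116 105 175 206]
218 [106 154 189 134  60  93 125 180 147 106  90 139 192 173  92  58  99 204
 175  93 139 206]
219 [122 182 178  74  75 153 153 105  83  78 
[... 679 characters left out ...]
4  60  65 143 201
 102  82  83 103]
227 [107 170 192 113  55  86 153 161 140 157 154 175 122  62  56 105 194 158
  86  81  90 105]
228 [ 95 126 182 181 110  56  65  78 113 131 115  84  57  55  95 179 187  88
  79  79 107 106]
229 [ 96 106 148 191 184 131  71  52  51  51  55  54  99 156 166 182 104  82
  69  75 108 106]
230 [ 98 103 112 146 180 182 171 147 133 132 126 152 178 195 166  87  81  71
  66  93 112 108]
231 [101 105 107 110 113 142 173 170 167 167 161 173 172 128  83  76  68  67
  92 111 112 110]
232 [105 107 107 109 103  93  86 103 117 118 117  96  77  73  67  66  91  92
 110 112 114 111]
233 [104 108 108 107 110 112 100  89  69  62  63  64  61  85  88  90 111 110
 107 112 114 109]
```

```bash
python3 go.py .5882 .1100 .095 105
```

```text
t 5.47 p [0.5825 0.1135 0.1171] jaw yaw 104.4 tilt [ 0.41 -0.01] shift units [ 0.89 -0.18 -0.19] F [-0.4 -0.3 -1.9] w 0.582 rot units [-0.006 -0.001  0.004]
```

Emit:
play_rows:
  targets:
    - {"claw": 1,"linear": [0.3,-0.15,-0.15],"rotation": [-0.006,-0.001,0.004]}
    - {"claw": 1,"linear": [0.3,0,0],"rotation": [0,0,0]}
    - {"claw": 1,"linear": [0.15,0,0],"rotation": [0,0,0]}
    - {"claw": 1,"linear": [0,0,0],"rotation": [0,0,0]}
    - {"claw": 1,"linear": [0,0,0],"rotation": [0,0,0]}

```text
time: 5.88
position: [0.5858, 0.1176, 0.0954]
tool_rot: [-1.403, 1.068, 1.409]
ft_force: [-0.3, -0.1, -1.5]
grip_width: 0.58
```

```bash
python3 go.py .5882 .1100 .08 105
```

```text
t 5.88 p [0.5858 0.1176 0.0954] jaw yaw 105.5 tilt [-0.14  0.13] shift units [ 0.62 -0.01 -0.32] F [-0.3 -0.1 -1.5] w 0.580 rot units [ 0.006  0.002 -0.001]
```

Emit:
play_rows:
  targets:
    - {"claw": 1,"linear": [0,-0.01,-0.26],"rotation": [0.005,0.002,0]}
    - {"claw": 1,"linear": [0,0,0],"rotation": [0,0,0]}
    - {"claw": 1,"linear": [0,0,0],"rotation": [0,0,0]}

```text
time: 6.13
position: [0.5873, 0.1121, 0.0948]
tool_rot: [-1.401, 1.075, 1.403]
ft_force: [0.4, 0.8, -1.0]
grip_width: 0.586
```

```bash
python3 go.py .5882 .1100 .08 105
```

```text
t 6.13 p [0.5873 0.1121 0.0948] jaw yaw 105.2 tilt [-0.16 -0.07] shift units [ 0.59 -0.01 -0.09] F [ 0.4  0.8 -1. ] w 0.586 rot units [ 0.002 -0.    -0.002]
```

Emit:
play_rows:
  targets:
    - {"claw": 1,"linear": [0.2,-0.01,-0.09],"rotation": [0.002,0,-0.002]}
    - {"claw": 1,"linear": [0.2,0,0],"rotation": [0,0,0]}
    - {"claw": 1,"linear": [0.2,0,0],"rotation": [0,0,0]}
    - {"claw": 1,"linear": [0,0,0],"rotation": [0,0,0]}

```text
time: 6.47
position: [0.5888, 0.1092, 0.0792]
tool_rot: [-1.399, 1.073, 1.396]
ft_force: [-0.4, -1.3, -1.8]
grip_width: 0.584
```

```bash
python3 go.py .5882 .1100 .055 105;python3 - <<'E'
from h import *
a=get_image("top");b=get_image("side");cv2.imwrite("pics/t4.png",a)
f=lambda i,x,y:cv2.resize(i[y-22:y+22,x-26:x+26],(394,334),interpolation=cv2.INTER_CUBIC)
cv2.imwrite("pics/z4.png",np.hstack([f(a,232,190),f(b,282,195)]))
E
```

```text
t 6.47 p [0.5888 0.1092 0.0792] jaw yaw 104.9 tilt [0.12 0.  ] shift units [0.97 0.02 0.04] F [-0.4 -1.3 -1.8] w 0.584 rot units [-0.001 -0.     0.001]
```

View pics/z4.png

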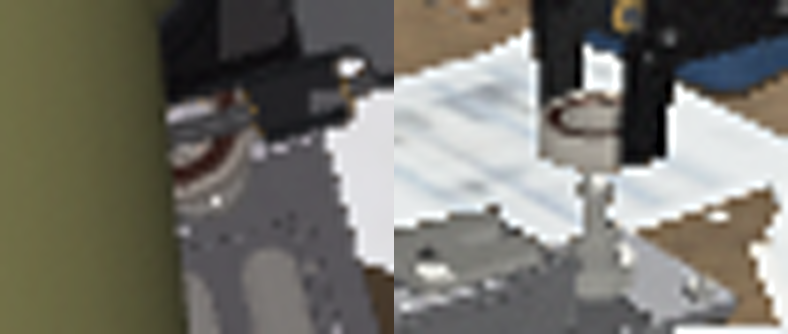

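The side view shows the bearing level with its middle at about 597 in the crop. That lines up with the post mast at 597, so I'm descending.

Emit:
play_rows:
  targets:
    - {"claw": 1,"linear": [0.15,0.02,0.03],"rotation": [0,0,0.001]}
    - {"claw": 1,"linear": [0.2,0,0],"rotation": [0,0,0]}
    - {"claw": 1,"linear": [0.2,0,0],"rotation": [0,0,0]}
    - {"claw": 1,"linear": [0.2,0,0],"rotation": [0,0,0]}
    - {"claw": 1,"linear": [0,0,0],"rotation": [0,0,0]}

```text
time: 6.98
position: [0.589, 0.1106, 0.0599]
tool_rot: [-1.4, 1.072, 1.397]
ft_force: [-0.4, -0.2, -2.5]
grip_width: 0.583
```

```bash
python3 go.py .5882 .1100 .0284 105
```

```text
t 6.98 p [0.589  0.1106 0.0599] jaw yaw 104.9 tilt [0.15 0.02] shift units [ 1.26  0.04 -0.01] F [-0.4 -0.2 -2.5] w 0.583 rot units [-0.001 -0.     0.002]
```

Emit:
play_rows:
  targets:
    - {"claw": 1,"linear": [0.2,0.03,0],"rotation": [0,0,0]}
    - {"claw": 1,"linear": [0.2,0,0],"rotation": [0,0,0]}
    - {"claw": 1,"linear": [0.2,0,0],"rotation": [0,0,0]}
    - {"claw": 1,"linear": [0.15,0,0],"rotation": [0,0,0]}
    - {"claw": 1,"linear": [0,0,0],"rotation": [0,0,0]}

```text
time: 7.4
position: [0.5878, 0.1103, 0.0386]
tool_rot: [-1.4, 1.073, 1.397]
ft_force: [0.6, -0.5, -2.0]
grip_width: 0.587
```

```bash
python3 go.py .5882 .1100 .0284 105
```

```text
t 7.40 p [0.5878 0.1103 0.0386] jaw yaw 104.9 tilt [0.1  0.01] shift units [ 0.41 -0.01 -0.02] F [ 0.6 -0.5 -2. ] w 0.587 rot units [-0.001 -0.     0.001]
```

Emit:
play_rows:
  targets:
    - {"claw": 1,"linear": [0.12,0,0],"rotation": [0,0,0]}
    - {"claw": 1,"linear": [0.1,0,0],"rotation": [0,0,0]}
    - {"claw": 1,"linear": [0.1,0,0],"rotation": [0,0,0]}
    - {"claw": 1,"linear": [0.06,0,0],"rotation": [0,0,0]}
    - {"claw": 1,"linear": [0,0,0],"rotation": [0,0,0]}

```text
time: 7.82
position: [0.5883, 0.1104, 0.0284]
tool_rot: [-1.4, 1.073, 1.397]
ft_force: [-1.3, -0.3, -1.3]
grip_width: 0.584
```

```bash
python3 go.py .5882 .1100 .0284 105
```

```text
t 7.82 p [0.5883 0.1104 0.0284] jaw yaw 104.9 tilt [0.13 0.01] shift units [-0.    0.01 -0.01] F [-1.3 -0.3 -1.3] w 0.584 rot units [-0.001 -0.     0.001]
```

Emit:
play_rows:
  targets:
    - {"claw": 1,"linear": [0.04,0,0],"rotation": [0,0,0]}
    - {"claw": 1,"linear": [0.04,0,0],"rotation": [0,0,0]}
    - {"claw": 0,"linear": [0,0,0],"rotation": [0,0,0]}
    - {"claw": 0,"linear": [0,0,0],"rotation": [0,0,0]}
    - {"claw": 0,"linear": [0,0,0],"rotation": [0,0,0]}
    - {"claw": 0,"linear": [0,0,0],"rotation": [0,0,0]}
    - {"claw": 0,"linear": [0,0,0],"rotation": [0,0,0]}
    - {"claw": 0,"linear": [0,0,0],"rotation": [0,0,0]}

```text
time: 8.48
position: [0.59, 0.1107, 0.0297]
tool_rot: [-1.401, 1.07, 1.394]
ft_force: [0.3, 0.4, -0.3]
grip_width: 0.944
```

```bash
python3 go.py .5882 .1100 .11 105
```

```text
t 8.48 p [0.59   0.1107 0.0297] jaw yaw 104.9 tilt [0.33 0.09] shift units [-3.21  0.06 -0.01] F [ 0.3  0.4 -0.3] w 0.944 rot units [-0.001  0.     0.004]
```

Emit:
play_rows:
  targets:
    - {"claw": 0,"linear": [-0.4,0,0],"rotation": [0,0,0]}
    - {"claw": 0,"linear": [-0.8,0,0],"rotation": [0,0,0]}
    - {"claw": 0,"linear": [-0.9,0,0],"rotation": [0,0,0]}
    - {"claw": 0.5,"linear": [-0.9,0.1,0],"rotation": [0,0,0]}
    - {"claw": 1,"linear": [-0.4,0.8,0],"rotation": [0,0,0]}
    - {"claw": 1,"linear": [0,0.9,0],"rotation": [0,0,0]}
    - {"claw": 1,"linear": [0,0.9,0],"rotation": [0,0,0]}
    - {"claw": 1,"linear": [0,0.9,0],"rotation": [0,0,0]}
    - {"claw": 1,"linear": [0,0.8,0],"rotation": [0,0,0]}
    - {"claw": 1,"linear": [0,0.4,0],"rotation": [0,0,0]}

```text
time: 9.32
position: [0.4725, 0.0791, 0.1239]
tool_rot: [-1.403, 1.065, 1.389]
ft_force: [0.6, -0.7, -0.2]
grip_width: 0.555
```

```bash
python3 - <<'E'
from h import *
c=lambda p:(np.array(p)+.5)/6-.5+[200,160]
W=onplane("top",c([[195,403],[298,378],[182,270],[250,248],[235,355]]),.049);print("washer backL backR tipL tipR hole",W.round(4).tolist())
P=np.array([.5872,.1097]);e=np.array([np.cos(np.radians(15)),np.sin(np.radians(15))]);n=np.array([-e[1],e[0]])
print("fix coords mm",[(1000*(w[:2]-P)@np.c_[e,n]).round(1).tolist() for w in W])
D=onplane("top",c([[186,522],[340,462],[330,455]]),.04);print([(1000*(w[:2]-P)@np.c_[e,n]).round(1).tolist() for w in D])
a=get_image("top");b=get_image("side");cv2.imwrite("pics/t5.png",a);cv2.imwrite("pics/s5.png",b)
f=lambda i,x,y:cv2.resize(i[y-25:y+35,x-35:x+35],(394,338),interpolation=cv2.INTER_CUBIC)
cv2.imwrite("pics/z5.png",np.hstack([f(a,238,205),f(b,275,195)]))
E
python3 go.py .452 .0735 .11 105
```

```text
washer backL backR tipL tipR hole [[0.4832, 0.1055, 0.049], [0.4931, 0.0614, 0.049], [0.5413, 0.1113, 0.049], [0.5503, 0.0819, 0.049], [0.5036, 0.0883, 0.049]]
fix coords mm [[-101.5, 22.8], [-103.4, -22.3], [-43.9, 13.4], [-42.8, -17.3], [-86.3, 1.0]]
[[-148.4, 40.5], [-141.9, -29.6], [-137.8, -26.3]]
t 9.42 p [0.4732 0.0793 0.1241] jaw yaw 104.9 tilt [0.73 0.16] shift units [ 0.55  0.89 -0.  ] F [-0.1  0.   0.5] w 0.463 rot units [-0.001 -0.     0.008]
```

View pics/z5.png

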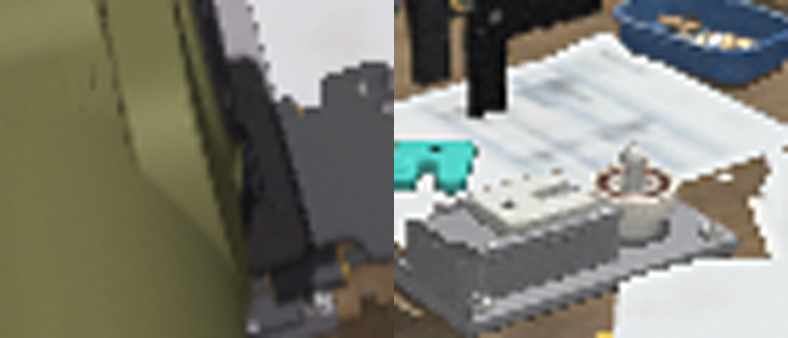

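The side view shows the bearing lying flat round the post, with the washer still on the deck and its back edge about 102 mm behind the axis. I'm going down behind it with the jaws shut.

Emit:
play_rows:
  targets:
    - {"claw": 1,"linear": [0,0.35,0],"rotation": [0,0,0.008]}
    - {"claw": 1,"linear": [0.5,0,0],"rotation": [0,0,0]}
    - {"claw": 1,"linear": [0.6,0,0],"rotation": [0,0,0]}
    - {"claw": 1,"linear": [0.6,0,0],"rotation": [0,0,0]}
    - {"claw": 1,"linear": [0.3,0,0],"rotation": [0,0,0]}
    - {"claw": 1,"linear": [0,0,0],"rotation": [0,0,0]}

```text
time: 9.92
position: [0.4688, 0.078, 0.0762]
tool_rot: [-1.401, 1.07, 1.394]
ft_force: [0.2, -0.2, 0.4]
grip_width: 0.035
```

```bash
python3 go.py .4636 .0765 .0435 105
```

```text
t 9.92 p [0.4688 0.078  0.0762] jaw yaw 104.9 tilt [0.32 0.04] shift units [ 1.31  0.23 -0.  ] F [ 0.2 -0.2  0.4] w 0.035 rot units [-0.001 -0.     0.004]
```

Emit:
play_rows:
  targets:
    - {"claw": 1,"linear": [0.2,0.28,0],"rotation": [0,0,0.004]}
    - {"claw": 1,"linear": [0.3,0,0],"rotation": [0,0,0]}
    - {"claw": 1,"linear": [0.3,0,0],"rotation": [0,0,0]}
    - {"claw": 1,"linear": [0.1,0,0],"rotation": [0,0,0]}
    - {"claw": 1,"linear": [0,0,0],"rotation": [0,0,0]}

```text
time: 10.33
position: [0.4629, 0.0764, 0.0531]
tool_rot: [-1.399, 1.075, 1.398]
ft_force: [0.3, -0.6, 0.1]
grip_width: 0.007
```

```bash
python3 go.py .4636 .0765 .0435 105
```

```text
t 10.33 p [0.4629 0.0764 0.0531] jaw yaw 104.9 tilt [ 0.   -0.06] shift units [ 0.38 -0.03 -0.  ] F [ 0.3 -0.6  0.1] w 0.007 rot units [-0.001 -0.001 -0.   ]
```

Emit:
play_rows:
  targets:
    - {"claw": 1,"linear": [0.15,0,0],"rotation": [0,0,0]}
    - {"claw": 1,"linear": [0.12,0,0],"rotation": [0,0,0]}
    - {"claw": 1,"linear": [0.08,0,0],"rotation": [0,0,0]}
    - {"claw": 1,"linear": [0,0,0],"rotation": [0,0,0]}

```text
time: 10.67
position: [0.4635, 0.0765, 0.044]
tool_rot: [-1.4, 1.074, 1.397]
ft_force: [0.6, 0.6, 0.2]
grip_width: 0.005
```

```bash
python3 go.py .5433 .0981 .0435 105
```

```text
t 10.67 p [0.4635 0.0765 0.044 ] jaw yaw 104.9 tilt [ 0.07 -0.04] shift units [ 0.02 -3.31  0.01] F [0.6 0.6 0.2] w 0.005 rot units [-0.001 -0.001  0.001]
```

Emit:
play_rows:
  targets:
    - {"claw": 1,"linear": [0,-0.2,0],"rotation": [0,0,0]}
    - {"claw": 1,"linear": [0,-0.2,0],"rotation": [0,0,0]}
    - {"claw": 1,"linear": [0,-0.2,0],"rotation": [0,0,0]}
    - {"claw": 1,"linear": [0,-0.2,0],"rotation": [0,0,0]}
    - {"claw": 1,"linear": [0,-0.2,0],"rotation": [0,0,0]}
    - {"claw": 1,"linear": [0,-0.2,0],"rotation": [0,0,0]}

```text
time: 11.17
position: [0.4948, 0.0849, 0.0442]
tool_rot: [-1.399, 1.075, 1.398]
ft_force: [-1.7, -0.3, 0.7]
grip_width: 0.009
```

```bash
python3 go.py .5433 .0979 .0435 105
```

```text
t 11.17 p [0.4948 0.0849 0.0442] jaw yaw 104.9 tilt [ 0.04 -0.04] shift units [ 0.03 -2.01  0.  ] F [-1.7 -0.3  0.7] w 0.009 rot units [-0.001 -0.     0.   ]
```

Emit:
play_rows:
  targets:
    - {"claw": 1,"linear": [0,-0.2,0],"rotation": [0,0,0]}
    - {"claw": 1,"linear": [0,-0.2,0],"rotation": [0,0,0]}
    - {"claw": 1,"linear": [0,-0.2,0],"rotation": [0,0,0]}
    - {"claw": 1,"linear": [0,-0.2,0],"rotation": [0,0,0]}
    - {"claw": 1,"linear": [0,-0.1,0],"rotation": [0,0,0]}
    - {"claw": 1,"linear": [0,0,0],"rotation": [0,0,0]}

```text
time: 11.67
position: [0.5194, 0.0915, 0.0441]
tool_rot: [-1.399, 1.076, 1.399]
ft_force: [-1.4, -0.1, 0.4]
grip_width: 0.009
```

```bash
python3 go.py .5433 .0979 .0435 105
```

```text
t 11.67 p [0.5194 0.0915 0.0441] jaw yaw 105.0 tilt [-0.06 -0.07] shift units [ 0.02 -0.99  0.  ] F [-1.4 -0.1  0.4] w 0.009 rot units [-0.001 -0.001 -0.001]
```

Emit:
play_rows:
  targets:
    - {"claw": 1,"linear": [0.01,-0.15,0],"rotation": [0,0,0]}
    - {"claw": 1,"linear": [0,-0.15,0],"rotation": [0,0,0]}
    - {"claw": 1,"linear": [0,-0.15,0],"rotation": [0,0,0]}
    - {"claw": 1,"linear": [0,-0.1,0],"rotation": [0,0,0]}
    - {"claw": 1,"linear": [0,-0.1,0],"rotation": [0,0,0]}
    - {"claw": 1,"linear": [0,0,0],"rotation": [0,0,0]}

```text
time: 12.17
position: [0.5368, 0.0961, 0.0436]
tool_rot: [-1.399, 1.076, 1.399]
ft_force: [-0.5, -0.5, 0.5]
grip_width: 0.006
```

```bash
python3 go.py .5433 .0979 .0435 105
```

```text
t 12.17 p [0.5368 0.0961 0.0436] jaw yaw 104.9 tilt [-0.04 -0.07] shift units [ 0.01 -0.27  0.  ] F [-0.5 -0.5  0.5] w 0.006 rot units [-0.001 -0.001 -0.001]
```

Emit:
play_rows:
  targets:
    - {"claw": 1,"linear": [0,-0.07,0],"rotation": [0,0,0]}
    - {"claw": 1,"linear": [0,-0.07,0],"rotation": [0,0,0]}
    - {"claw": 1,"linear": [0,-0.07,0],"rotation": [0,0,0]}
    - {"claw": 1,"linear": [0,-0.07,0],"rotation": [0,0,0]}

```text
time: 12.5
position: [0.5408, 0.0972, 0.0432]
tool_rot: [-1.396, 1.082, 1.404]
ft_force: [-7.3, -1.9, 6.5]
grip_width: 0.004
```

```bash
python3 go.py .5433 .0979 .0435 105
```

```text
t 12.50 p [0.5408 0.0972 0.0432] jaw yaw 104.9 tilt [-0.46 -0.15] shift units [-0.01 -0.1   0.  ] F [-7.3 -1.9  6.5] w 0.004 rot units [-0.001 -0.    -0.005]
```

Emit:
play_rows:
  targets:
    - {"claw": 1,"linear": [-0.01,-0.12,0],"rotation": [0,0,-0.005]}
    - {"claw": 1,"linear": [0,-0.12,0],"rotation": [0,0,0]}
    - {"claw": 1,"linear": [0,-0.12,0],"rotation": [0,0,0]}

```text
time: 12.75
position: [0.5409, 0.0971, 0.0429]
tool_rot: [-1.39, 1.092, 1.414]
ft_force: [-7.9, -2.0, 9.0]
grip_width: 0.006
```

```bash
python3 go.py .5433 .0979 .0435 105; python3 - <<'E'
from h import *
a=get_image("top");b=get_image("side");cv2.imwrite("pics/t6.png",a);cv2.imwrite("pics/s6.png",b)
f=lambda i,x,y:cv2.resize(i[y-25:y+20,x-27:x+25],(394,340),interpolation=cv2.INTER_CUBIC)
cv2.imwrite("pics/z6.png",np.hstack([f(a,238,200),f(b,275,203)]))
E
```

```text
t 12.75 p [0.5409 0.0971 0.0429] jaw yaw 104.9 tilt [-1.17 -0.26] shift units [-0.03 -0.1   0.01] F [-7.9 -2.   9. ] w 0.006 rot units [-0.001  0.001 -0.013]
```

View pics/z6.png

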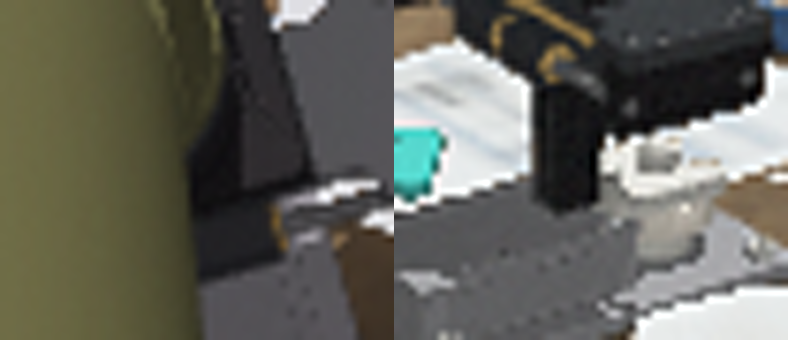

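The washer is at the post, and the stop is stiff: more push gave 8 N and no movement. I'm backing off to check.

Emit:
play_rows:
  targets:
    - {"claw": 1,"linear": [-0.03,0.3,0],"rotation": [0,0,-0.013]}
    - {"claw": 1,"linear": [-0.1,0.5,0],"rotation": [0,0,0]}
    - {"claw": 1,"linear": [-0.7,0.2,0],"rotation": [0,0,0]}
    - {"claw": 1,"linear": [-0.9,0,0],"rotation": [0,0,0]}
    - {"claw": 1,"linear": [-0.9,0.3,0],"rotation": [0,0,0]}
    - {"claw": 1,"linear": [-0.7,0.3,0.9],"rotation": [0,0,0]}
    - {"claw": 1,"linear": [-0.5,0.3,0.95],"rotation": [0,0,0]}
    - {"claw": 1,"linear": [-0.3,0.3,0.95],"rotation": [0,0,0]}
    - {"claw": 1,"linear": [0,0,0.95],"rotation": [0,0,0]}
    - {"claw": 1,"linear": [0,0,0.95],"rotation": [0,0,0]}

```text
time: 13.68
position: [0.4602, 0.1945, 0.1529]
tool_rot: [-1.392, 1.074, 1.381]
ft_force: [0.1, -0.1, 0.1]
grip_width: 0.005
```

Emit:
play_rows:
  targets:
    - {"claw": 1,"linear": [0,0,0.95],"rotation": [0,0,0]}
    - {"claw": 1,"linear": [0,0,0.95],"rotation": [0,0,0]}
    - {"claw": 1,"linear": [0,0,0.95],"rotation": [0,0,0]}
    - {"claw": 1,"linear": [0,0,0.5],"rotation": [0,0,0]}
    - {"claw": 1,"linear": [0,0,0],"rotation": [0,0,0]}

```text
time: 14.1
position: [0.4388, 0.2875, 0.1561]
tool_rot: [-1.395, 1.057, 1.383]
ft_force: [0.7, -0.2, -0.7]
grip_width: 0.006
```

```bash
python3 - <<'E'
from h import *
print(get_state()["position"],get_state()["ft_force"])
a=get_image("top");b=get_image("side");cv2.imwrite("pics/t7.png",a);cv2.imwrite("pics/s7.png",b)
f=lambda i,x,y:cv2.resize(i[y-25:y+25,x-25:x+25],(395,395),interpolation=cv2.INTER_CUBIC)
cv2.imwrite("pics/z7.png",np.hstack([f(a,234,195),f(b,280,205)]))
P=np.array([.5872,.1097]);e=np.array([np.cos(np.radians(15)),np.sin(np.radians(15))]);n=np.array([-e[1],e[0]])
def X(n_,x,y,px,z): 
    q=proj(n_,np.r_[P+x*e/1000+y*n/1000,z]); 
    return ((q[0]-px+25+.5)*7.9-.5).round(0)
for nm,c in(("top",[234,195]),("side",[280,205])):
    c=np.array(c); print(nm,[X(nm,x,y,c,.048).tolist() for x,y in((-36,20),(-36,-20),(25,15),(25,-15),(-4.5,0),(-20,0))])
E
```

```text
[0.43880837 0.28748804 0.15613865] [ 0.67387352 -0.20032257 -0.74364607]
top [[144.0, 260.0], [261.0, 227.0], [112.0, 84.0], [199.0, 59.0], [178.0, 154.0], [190.0, 198.0]]
side [[124.0, 168.0], [179.0, 203.0], [250.0, 137.0], [292.0, 162.0], [213.0, 166.0], [183.0, 176.0]]
```

View pics/z7.png

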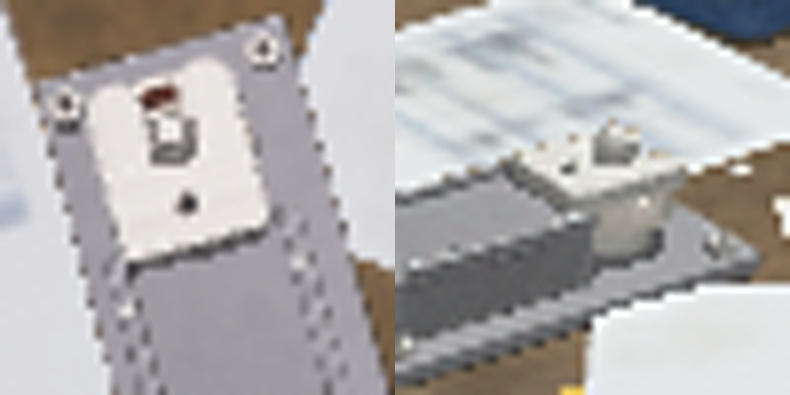

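```bash
python3 - <<'E'
from h import *
a=cv2.imread("pics/t7.png");x0,y0=215,175
p=cv2.resize(a[y0:y0+42,x0:x0+42],None,fx=8,fy=8,interpolation=cv2.INTER_CUBIC)
P=np.array([.5872,.1097]);e=np.array([np.cos(np.radians(15)),np.sin(np.radians(15))]);n=np.array([-e[1],e[0]])
for lo in(185,195,205):
    m=(p.min(2)>lo).astype(np.uint8)
    m=cv2.morphologyEx(m,cv2.MORPH_OPEN,np.ones((9,9)))
    cs=cv2.findContours(m,cv2.RETR_EXTERNAL,cv2.CHAIN_APPROX_NONE)[0]
    k=min(cs,key=lambda q:-cv2.pointPolygonTest(q,(19*8.,28*8.),True))
    w=onplane("top",(k.reshape(-1,2)+.5)/8-.5+[x0,y0],.048)[:,:2]
    f=(1000*(w-P)@np.c_[e,n]).astype(np.float32); r=cv2.minAreaRect(f)
    print(lo,r,f.min(0),f.max(0))
E
```

```text
185 ((-4.832864761352539, 1.2436752319335938), (51.64903259277344, 61.24821853637695), 89.41092681884766) [-35.4696   -24.803368] [25.62696  27.156996]
195 ((-4.985439300537109, 1.1822280883789062), (50.63676071166992, 60.47028732299805), 89.2985610961914) [-35.24008  -24.400377] [25.061165 26.610998]
205 ((-5.246421813964844, 1.2607898712158203), (49.627437591552734, 59.77842712402344), 89.43851470947266) [-35.148563 -23.768488] [24.495525 25.993982]
```

```bash
python3 -c "
from bench import *
s=get_state();print(s['time'],s['qd'].round(3));print(close_job())"
```

```text
14.2 [ 0.022 -0.008  0.033  0.012  0.014  0.007  0.003]
the job is handed in; nothing more can be done
None
```

I put the larger bearing on the seat and pushed the steel C washer along its channel to a firm stop against the post. The job was handed in at about 14 s of the 59 s allowed, with the gripper raised well clear of the fixture.

**Bearing:** after release, the side view showed it lying flat round the post. I checked that by eye and did not measure its height or tilt.

**Washer, last top view:**
- Its outline measured about 60.5 x 50.6 mm, against 61 x 50 mm given.
- Its centre sat 5.0 mm behind the post axis, where 5.5 mm is nominal when home, and about 1.2 mm to one side. Both are within the 4 mm limit.
- Its height and tilt were not measured. The side view shows it under the head and on the bearing.

**One reading disagreed:** the fingers stopped about 2.5 mm short of the stop I expected from a 9.5 mm half pad width. More push raised the force to about 8 N along the slide without moving it. I trusted the picture, which puts the washer home.

I steered clear of the other things on the bench but did not re-measure them at the end.

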